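# Put a plate on the light viewer

### The arm

A 7-joint arm with a two-finger parallel gripper is mounted at the origin on the work surface. World frame = base frame: x ahead of the robot, y to its left, z up, the work surface at z = 0. Lengths are in m, angles in rad, forces in N, time in s.
With the tool pointing down it reaches from about 0.425 to 0.95 m from the base axis. Payload 16.7 kg.
Tool frame: the origin (TCP) lies midway between the tips of the shut fingers; the grasp point (between the pads) lies 19 mm behind it; z points along the fingers, y is the line along which they close (so a half turn about z gives the same grasp; the last joint's range is limited). The gripper opens to 94 mm and grips with 3 to 60 N. Pads are 16 mm wide; open, the fingers measure 119 mm over their backs; the gripper's body (75 mm by 177 mm) begins 78 mm behind the grasp point.
Start: joints at [1.177, 0.426, 0.074, 1.606, -0.034, 1.111, -0.067], TCP at [0.164, -0.655, 0.205] pointing down, gripper open.
Joint ranges: [-2.85, 2.85], [-0.5, 2.14], [-1.23, 1.37], [0.21, 2.46], [-1.02, 4.16], [0.16, 2.05], [-2.73, 2.73]. Speed limits (rad/s): [1.89, 1.89, 2.39, 2.39, 3.01, 3.01, 3.01].

### API

Orientations are given as a unit quaternion [x, y, z, w].
In Python, from cell import get_state, optics, r gives the robot as it stands.
- The arm moves only by the tool drive_tool, never from a script. Its argument "increments" is a list of rows, each a list of 6 numbers: the shift along the tool's x, y, z each as a share of 0.1 m, from -1 to 1, then the turn, a rotation vector about the tool's x, y, z each as a share of 120 degrees, from -1 to 1. A call has 1 to 5 rows; each row is the pose to reach, as a shift and turn from the pose commanded when the call began, along the tool's axes at that moment; what a row does not reach only later rows make up. A row lasts 1/8 s, in which the tool goes at most 62.5 mm and 10.7 degrees, less where a joint would pass 70% of its speed; a pose out of reach is approached as far as the arm can. A call with a number of a shift or a turn outside -1 to 1 is refused whole. A call with a gripper value outside its range is refused whole. "grip" is the opening, from 0 (shut) to 1 (fully open), set as the call begins (left out, the last holds). The fingers move at their own pace and stop on an object; "force" is the grip in N (left out, the last holds). Time passes only in rows, so rows that repeat a pose let the fingers close. It gives the time, the measured TCP pose, the force, the opening and the grip force at its end, in the units of the state.
- get_state(): the state, without advancing time (a new reading comes with each control period).
- optics.snapshot(name): name is "scene" or "top" or "wrist"; returns a dict with "frame" (400x640x3 uint8, blue, green, red), "z_map" (400x640 float32, m along the optical axis (not along the pixel's ray), 0 where there is no reading), "camera_matrix" (3x3 intrinsics, pixels), "distortion" ([k1, k2, p1, p2, k3] as OpenCV has them; the pictures are not rectified), "T" (4x4, takes a point from camera to world coordinates). Camera axes: x right, y down, z forward; pixel columns grow to the right and rows downward; lengths in m; the calibration is good to about 2 mm. A picture is of the moment at which its call begins.
- r.job_done(): hands the job in; it is judged then, once.
The state is a dict: "time": time; "joint_pos": joint angles; "qvel": joint speeds; "joint_torque": joint torques, N m; "tcp_pos": TCP position; "ee_rot": TCP orientation; "contact_force": force on the tool from outside, world axes, zero at the start; "ft_torque": the same for the moment, N m; "grip_width": opening from 0.0 (shut) to 1.0 (fully open); "finger_force": force on a finger pad.
Only numpy, scipy, OpenCV 4.12 (cv2) and the standard library are available. Lean on these libraries where they do the work, as an engineer would, in place of code of your own. Each camera call takes 0.05 s, during which the arm holds its last target. There are 200 camera calls.

### The job

The light viewer is to be used for the tall glass plate. First lift the steel canister by its handle off the viewer and stand it upright, wholly on the round cork mat; then slide the tall plate up out of the slotted rack and stand it gently on the viewer's ledge, behind the lip, leaning flat against the sloping panel and within its width. When it is released there, push the switch lever fully over to its other side to turn the lamp on; leave the two short plates in the rack and everything else where it is.

Things in the scene. Friction and masses are not known exactly. Their poses are not given: they have to be found in the camera images.
- viewer: Fixed light viewer; origin on the table. Own x points from its open platform to the sloping panel, y along its width, z up. White base slab x -110..80, y -80..135 mm, top at z 25 mm. Aluminium lip 10 mm high above the slab at x 0..8, y -75..75 mm. The canister starts on the platform in front of the lip; the switch stands at y 105 mm.
- viewer_ledge (a point): Middle of the panel's foot (viewer x 32, y 0, z 25 mm; axes as the viewer's). The ledge is the 24 mm wide strip of slab from here back to the lip. From here the panel, grey with a white face, rises 80 mm along its slope, leaning back (towards +x) 0.26 rad from vertical; it is 150 mm wide (y -75..75 mm). Its top front edge is at viewer x 53, z 102 mm.
- switch_tip (a point): Centre of the black ball (radius 13 mm) at the end of the lamp switch's lever on the viewer. The lever (60 mm from pivot to ball centre, 10 mm thick rod) pivots about the viewer's y axis at viewer x 0, y 105, z 47 mm on a grey block 70 x 50 mm whose top is at viewer z 50 mm.
- switch (a joint): Lamp switch lever: 0 = off, leaning 0.5 rad towards viewer -x; 1.0 rad = fully on, leaning 0.5 rad towards viewer +x. It stays where it is left.
- canister: Loose closed steel canister, about 0.45 kg, 72 mm in diameter, 86 mm tall without its handle; origin at the centre of its underside, z up. A rigid hoop handle stands over its top: a level flat-sided bar 70 mm long along own x, 12 mm wide (y), 14 mm high, centred on the axis, its centre at z 126 mm (33 mm of free space under it).
- canister_handle (a point): Centre of the canister's handle bar, 126 mm above its underside; x runs along the bar.
- mat: Fixed round cork mat on the table, 150 mm in diameter, 4 mm thick; origin at the centre of its underside.
- rack: Fixed grey slotted rack 172 x 124 x 72 mm; origin at the centre of its underside. Three slots in a row along own x at x -50, 0 and 50 mm, each 11.5 mm wide in x, holding a plate by its two side edges (combs at y +-38..60 mm, up to z 67 mm; outer walls to z 72 mm); slot floor at z 12 mm; the middle between the combs is open.
- tall_plate: The tall glass plate, 8 mm thick (own x), 100 mm wide (own y), 140 mm tall (z), 0.2 kg: glass with a white layer and grey side edges. Starts upright in one of the rack's slots. Origin at the middle of its bottom edge. Either face may lie on the panel.
- tall_plate_top (a point): Middle of the tall plate's top edge, 140 mm from its origin.
- short_plate_a: A like plate, but only 90 mm tall, in another slot; to stay. Origin at the middle of its bottom edge.
- short_plate_b: The other 90 mm tall plate, in the remaining slot; to stay. Origin at the middle of its bottom edge.
- bottle: Bystander: glass bottle with a blue cap, 70 mm in diameter, 150 mm tall; origin at the underside.
- jar: Bystander: small glass jar, 52 mm in diameter, 65 mm tall; origin at the underside.
- beaker: Bystander: glass beaker, 68 mm in diameter, 85 mm tall; origin at the underside.
- spatula: Bystander: steel spatula 130 mm long lying along own x; origin at the underside.
- dish: Bystander: white dish 84 mm in diameter, 16 mm tall; origin at the underside.
Things that resemble listed ones, but are neither listed nor needed, are in the scene too. What is shaped like the canister but orange is not meant. What is shaped like the short_plate_b but orange is not meant.

How it is judged:
On the way, in this order (a step that is already met when the one before it is completed fails the run):
1. the canister stands on the cork mat, released (horizontal distance between canister and mat below 0.042 m and height (world z) of canister below 0.012 m and angle between canister's own z axis and vertical below 0.1 rad and contact force between the fingers and canister below 0.2 N), for 0.2 s.
2. the tall plate has been slid up clear of the rack's slots, upright (z of tall_plate in the frame of rack above 0.072 m and angle between tall_plate's own z axis and vertical below 0.35 rad), for 0.1 s.
3. the tall plate stands on the ledge, leaning on the panel, released, with the lamp still off (x of tall_plate in the frame of viewer between 0.008 and 0.038 m and y of tall_plate in the frame of viewer between -0.026 and 0.026 m and z of tall_plate in the frame of viewer below 0.036 m and x of tall_plate_top in the frame of viewer between 0.048 and 0.11 m and z of tall_plate_top in the frame of viewer above 0.13 m and angle between the y axis of tall_plate and the y axis of viewer, either way round below 0.2 rad and contact force between the fingers and tall_plate below 0.2 N and value of joint switch below 0.5 rad), for 0.2 s.
4. the lamp switch is pushed over to on (value of joint switch above 0.85 rad), for 0.1 s.
At the end, for the whole second after the job is handed in: Canister upright on the mat, centres within 42 mm. Tall plate on the ledge between lip and panel, leaning on the panel, within 26 mm of its middle and 0.2 rad of parallel. Switch past 0.85 rad. Short plates within 18 mm, bystanders within 40 mm of their starts. All released, at rest (all of step 1 and x of tall_plate in the frame of viewer between 0.008 and 0.038 m and y of tall_plate in the frame of viewer between -0.026 and 0.026 m and z of tall_plate in the frame of viewer below 0.036 m and x of tall_plate_top in the frame of viewer between 0.048 and 0.11 m and z of tall_plate_top in the frame of viewer above 0.13 m and angle between the y axis of tall_plate and the y axis of viewer, either way round below 0.2 rad and contact force between the fingers and tall_plate below 0.2 N and value of joint switch above 0.85 rad and linear speed of each of tall_plate, canister below 0.02 m/s and distance of each of short_plate_a, short_plate_b from where it was at the start of the episode below 0.018 m and angle between each of short_plate_a, short_plate_b's own z axis and vertical below 0.15 rad and distance of each of bottle, jar, beaker, spatula, dish from where it was at the start of the episode below 0.04 m); the robot touches nothing.
It fails at once if the tall plate was tipped over (more than 0.9 rad from upright) (angle between tall_plate's own z axis and vertical above 0.9 rad).
It fails at once if the canister was tipped over (more than 0.6 rad) (angle between canister's own z axis and vertical above 0.6 rad).
It fails at once if the tall plate struck the viewer hard (over 60 N) (contact force between tall_plate and viewer above 60 N).
It fails at once if a bystander was knocked away (distance of any of bottle, jar, beaker, spatula, dish from where it was at the start of the episode above 0.06 m).
It fails at once if a short plate was taken out of the rack (distance of any of short_plate_a, short_plate_b from where it was at the start of the episode above 0.04 m).
It also fails if it takes over 72 s, if anything falls off the work surface, if the arm or the gripper's body presses on something with over 40 N, if the wrist force passes 120 N, or if a joint passes its speed limit or range.

## Working session

There is one attempt and no reset: what is moved stays moved. The work goes in short steps, Python scripts to look and compute and a tool call to move; the robot and the scene stay as the last step left them, time stands still between calls to the robot, and variables do not carry over. Pictures are saved under pics/ and viewed, at most 10 in all, crops included, and the job is handed in when it is done.

Besides the shell and the picture viewer there is one more tool, called after "Call:" by a JSON object that holds its "name" and its "arguments". drive_tool: Moves the arm, as the interface text tells. Its arguments: {"type":"object","properties":{"increments":{"type":"array","items":{"type":"array","items":{"type":"number"}}},"grip":{"type":"number"},"force":{"type":"number"}},"required":["increments"]}

```bash
mkdir -p pics; ls; cat > h.py <<'E'
import numpy as np, cv2
from cell import get_state, optics, r
from scipy.spatial.transform import Rotation as R
def snap(n):
    s=optics.snapshot(n); s['K']=np.array(s['camera_matrix']);s['D']=np.array(s['distortion'],float);s['T']=np.array(s['T']);return s
def cloud(s):
    z=s['z_map'];v,u=np.indices(z.shape)
    n=cv2.undistortPoints(np.stack([u.ravel(),v.ravel()],1).astype(np.float64)[:,None],s['K'],s['D'])[:,0].reshape(*z.shape,2)
    P=np.dstack([n[...,0]*z,n[...,1]*z,z])@s['T'][:3,:3].T+s['T'][:3,3]
    P[z<=0]=np.nan
    return P
def st():
    s=get_state();print('t',s['time'],'tcp',np.round(s['tcp_pos'],4),'q',np.round(s['ee_rot'],4),'F',np.round(s['contact_force'],1),'g',s['grip_width'],s['finger_force']);return s
def inc(p,yawrel=0):
    "world target -> tool-axis shift units"
    s=get_state();Rt=R.from_quat(s['ee_rot']);print('shift units',np.round(Rt.inv().apply(np.array(p)-s['tcp_pos'])/0.1,3))
E
python3 - <<'E'
from h import *
s=st();print(R.from_quat(s['ee_rot']).as_matrix().round(3),np.round(s['joint_pos'],3))
for n in('scene','top'):
    s=snap(n);cv2.imwrite(f'pics/{n}0.png',s['frame']);np.savez(f'{n}0.npz',P=cloud(s),f=s['frame']);print(n,s['T'].round(3))
E
```

```text
pics
t 0.0 tcp [ 0.1634 -0.6545  0.2048] q [ 9.925e-01  1.221e-01 -1.000e-04 -6.000e-04] F [ 0.5 -0.2  1.1] g 0.9974462097076625 0.0
[[ 0.97   0.242 -0.   ]
 [ 0.242 -0.97   0.001]
 [-0.    -0.001 -1.   ]] [ 1.177  0.427  0.074  1.607 -0.034  1.111 -0.067]
scene [[-0.747  0.546 -0.38   1.044]
 [ 0.665  0.602 -0.442  0.495]
 [-0.012 -0.582 -0.813  1.095]
 [ 0.     0.     0.     1.   ]]
top [[-0.021 -0.997  0.068  0.485]
 [-1.     0.021 -0.007 -0.029]
 [ 0.005 -0.068 -0.998  1.485]
 [ 0.     0.     0.     1.   ]]
```

View pics/scene0.png

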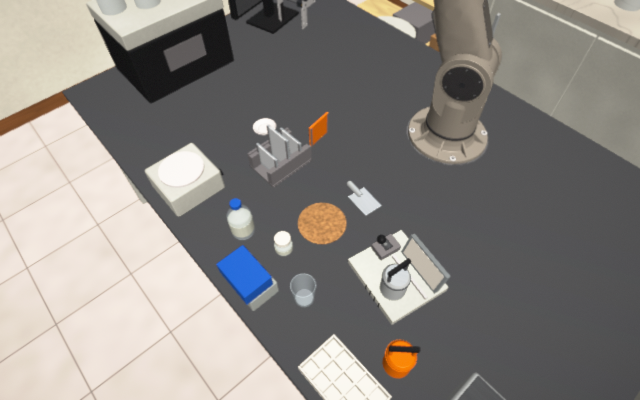

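View pics/top0.png

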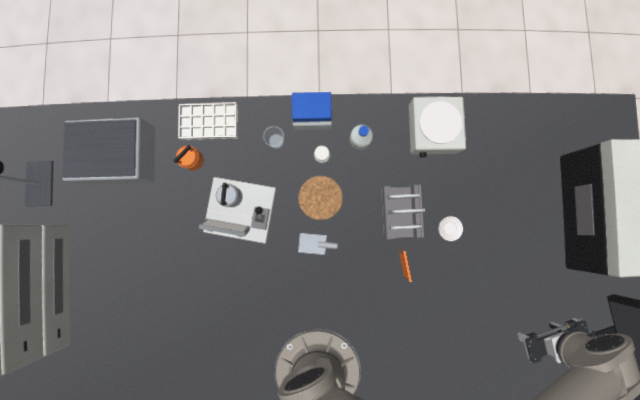

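```bash
cat > m.py <<'E'
from h import *
d=np.load('top0.npz');P=d['P'];f=d['f'].astype(int);Z=P[...,2]
v,u=np.indices(Z.shape)
def box(u0,u1,v0,v1):return (u>=u0)&(u<=u1)&(v>=v0)&(v<=v1)
def rect(m,n):
    p=P[m];x=cv2.minAreaRect((p[:,:2]*1000).astype(np.float32));print(n,m.sum(),'z',np.nanmedian(p[:,2]).round(4),'c',np.round(x[0],1),'wh',np.round(x[1],1),'ang',round(x[2],2));print(cv2.boxPoints(x).round(1).tolist())
vb=box(190,285,170,250)
rect(vb&(abs(Z-.025)<.006)&(f.min(2)>150),'slab')
rect(vb&(Z>.085)&(Z<.11)&(f.max(2)>90)&(v>215),'paneltop')
m=vb&(f.max(2)<60)&(Z>.06)
print('dark pts z',np.percentile(Z[m],[5,50,95]))
rect(m&(u<245),'handle');rect(m&(u>=245),'ball')
rb=box(375,435,178,245)
rect(rb&(Z>.055)&(Z<.078),'racktop')
rect(rb&(Z>.085)&(Z<.115),'short');rect(rb&(Z>.125),'tall');rect(rb&(Z>.085)&(v<200),'s1');rect(rb&(Z>.085)&(v>220),'s2')
mm=box(290,350,170,225)&(f[...,2]>f[...,0]+40)
rect(mm,'mat');p=P[mm];print(cv2.minEnclosingCircle((p[:,:2]*1000).astype(np.float32)))
for n,b in dict(bottle=(345,380,120,150),jar=(310,335,143,165),beaker=(258,290,122,152),dish=(435,468,212,245),spat=(295,340,230,258),bluebox=(290,335,90,128),orange=(170,205,142,172),orplate=(395,415,248,285)).items():
    q=P[box(*b)&(Z>.008)];print(n,q.min(0).round(3),q.max(0).round(3)) if len(q) else 0
E
python3 m.py
```

```text
slab 1978 z 0.0254 c [548.5 251.2] wh [216.1 189.3] ang 79.18
[[435.20001220703125, 162.89999389648438], [621.2000122070312, 127.4000015258789], [661.7000122070312, 339.6000061035156], [475.79998779296875, 375.1000061035156]]
paneltop 282 z 0.1001 c [483.7 291.2] wh [149.2  20. ] ang 79.04
[[459.70001220703125, 219.89999389648438], [479.29998779296875, 216.10000610351562], [507.70001220703125, 362.6000061035156], [488.0, 366.3999938964844]]
dark pts z [0.10813352 0.1552963  0.16100849]
handle 54 z 0.1571 c [591.1 272.1] wh [ 7.3 62.3] ang 82.7
[[559.7000122070312, 272.3999938964844], [621.5, 264.5], [622.4000244140625, 271.79998779296875], [560.7000122070312, 279.70001220703125]]
ball 31 z 0.1123 c [539.8 172.2] wh [17.  15.7] ang 88.73
[[531.7999877929688, 163.89999389648438], [547.4000244140625, 163.5], [547.7999877929688, 180.5], [532.0999755859375, 180.89999389648438]]
racktop 699 z 0.0695 c [ 529.3 -292.9] wh [170.8 124.1] ang 1.38
[[442.3999938964844, -232.89999389648438], [445.3999938964844, -357.0], [616.0999755859375, -352.8999938964844], [613.2000122070312, -228.80000305175
[... 804 characters left out ...]
, -243.8000030517578]]
mat 1518 z 0.0046 c [586.5 -23.4] wh [140.3 118.9] ang 54.63
[[497.3999938964844, -46.099998474121094], [594.4000244140625, -115.0], [675.5999755859375, -0.6000000238418579], [578.5999755859375, 68.19999694824219]]
((584.4386596679688, -21.945770263671875), 75.39559936523438)
bottle [ 0.744 -0.228  0.008] [ 0.844 -0.112  0.159]
jar [ 0.694 -0.072  0.008] [ 0.771 -0.001  0.071]
beaker [0.749 0.09  0.008] [0.848 0.187 0.092]
dish [ 0.411 -0.527  0.008] [ 0.521 -0.414  0.026]
spat [ 0.379 -0.079  0.008] [0.468 0.056 0.028]
bluebox [ 0.819 -0.062  0.009] [0.922 0.075 0.118]
orange [0.681 0.375 0.008] [0.773 0.483 0.139]
orplate [ 0.281 -0.337  0.008] [ 0.403 -0.276  0.099]
```

Call:
{"name": "drive_tool", "arguments": {"increments": [[0,0,-0.5,0,0,0.09],[0.3,-0.3,-1,0,0,0.178],[0.3,-0.3,-1,0,0,0.178]], "grip": 1}}

```text
time: 0.48
tcp_pos: [0.1877, -0.6181, 0.3092]
ee_rot: [0.998, -0.064, 0.002, 0.002]
contact_force: [0.7, -0.1, -0.6]
grip_width: 1.002
finger_force: 0.0
```

Call:
{"name": "drive_tool", "arguments": {"increments": [[0.4,-0.4,0,0,0,0],[0.8,-0.8,0,0,0,0],[1,-1,0,0,0,0]]}}

```text
time: 0.85
tcp_pos: [0.2996, -0.5299, 0.3045]
ee_rot: [0.998, -0.062, -0.0, -0.001]
contact_force: [-0.1, 0.5, 0.5]
grip_width: 1.002
finger_force: 0.0
```

Call:
{"name": "drive_tool", "arguments": {"increments": [[0.4,-0.4,0,0,0,0],[0.8,-0.8,0,0,0,0],[1,-1,0,0,0,0]]}}

```text
time: 1.23
tcp_pos: [0.4114, -0.4432, 0.3044]
ee_rot: [0.998, -0.062, -0.0, -0.001]
contact_force: [-0.5, -1.0, -0.2]
grip_width: 1.0
finger_force: 0.0
```

Call:
{"name": "drive_tool", "arguments": {"increments": [[0.3,-0.4,0,0,0,0],[0.7,-0.8,0,0,0,0],[0.8,-1,0,0,0,0]]}}

```text
time: 1.6
tcp_pos: [0.5036, -0.354, 0.3041]
ee_rot: [0.998, -0.061, -0.001, -0.001]
contact_force: [-0.5, -0.8, -0.9]
grip_width: 0.998
finger_force: 0.0
```

```bash
python3 -c "
from h import *
s=st();print(np.round(s['joint_pos'],3));inc([.591,.272,.3])"
```

```text
t 1.6 tcp [ 0.5036 -0.354   0.3041] q [ 9.981e-01 -6.150e-02 -5.000e-04 -9.000e-04] F [-0.5 -0.8 -0.9] g 0.9981682202030135 0.0
[ 0.565  0.263 -0.07   1.616  0.018  1.265 -1.202]
shift units [ 0.099 -6.319  0.051]
```

Call:
{"name": "drive_tool", "arguments": {"increments": [[0,-0.4,0,0,0,0],[0,-0.8,0,0,0,0],[0,-1,0,0,0,0]]}}

```text
time: 1.98
tcp_pos: [0.5143, -0.2558, 0.3047]
ee_rot: [0.998, -0.063, -0.001, -0.0]
contact_force: [-0.3, -1.1, -0.4]
grip_width: 1.002
finger_force: 0.0
```

Call:
{"name": "drive_tool", "arguments": {"increments": [[0,-0.5,0,0,0,0],[0,-1,0,0,0,0]]}}

```text
time: 2.22
tcp_pos: [0.5268, -0.158, 0.3049]
ee_rot: [0.998, -0.064, -0.0, 0.0]
contact_force: [0.1, 0.1, -0.3]
grip_width: 1.0
finger_force: 0.0
```

Call:
{"name": "drive_tool", "arguments": {"increments": [[0,-0.5,0,0,0,0],[0,-1,0,0,0,0]]}}

```text
time: 2.48
tcp_pos: [0.5397, -0.0586, 0.3051]
ee_rot: [0.998, -0.064, -0.0, 0.0]
contact_force: [0.5, -0.2, 0.6]
grip_width: 1.002
finger_force: 0.0
```

Call:
{"name": "drive_tool", "arguments": {"increments": [[0,-0.5,0,0,0,0],[0,-1,0,0,0,0]]}}

```text
time: 2.72
tcp_pos: [0.5527, 0.0406, 0.3051]
ee_rot: [0.998, -0.064, -0.0, 0.0]
contact_force: [1.0, 0.6, 0.4]
grip_width: 1.001
finger_force: 0.0
```

Call:
{"name": "drive_tool", "arguments": {"increments": [[0,-0.5,0,0,0,0],[0,-1,0,0,0,0],[0,-1,0,0,0,0],[0,-1,0,0,0,0]]}}

```text
time: 3.22
tcp_pos: [0.5655, 0.138, 0.3049]
ee_rot: [0.998, -0.064, -0.0, 0.0]
contact_force: [-0.3, -0.2, -1.0]
grip_width: 1.001
finger_force: 0.0
```

```bash
python3 -c "
from h import *
s=st();print(np.round(s['joint_pos'],3));inc([.591,.272,.3])
s=snap('wrist');cv2.imwrite('pics/w1.png',s['frame']);np.savez('w1.npz',P=cloud(s),f=s['frame']);print(s['T'].round(3))"
```

```text
t 3.225 tcp [0.5655 0.138  0.3049] q [ 9.979e-01 -6.420e-02 -4.000e-04  3.000e-04] F [-0.3 -0.2 -1. ] g 1.0012962466507627 0.0
[-0.021  0.226 -0.392  1.673  0.09   1.261 -2.132]
shift units [ 0.081 -1.362  0.048]
[[-0.128 -0.958 -0.258  0.642]
 [-0.992  0.123  0.033  0.129]
 [ 0.001  0.26  -0.965  0.485]
 [ 0.     0.     0.     1.   ]]
```

View pics/w1.png

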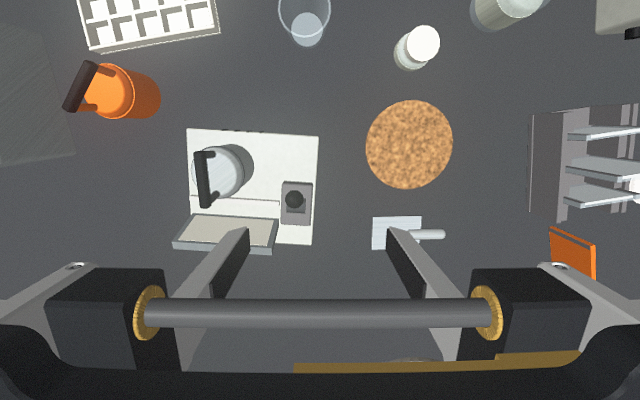

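```bash
python3 -c "
from h import *
d=np.load('w1.npz');P=d['P'];f=d['f'].astype(int);Z=P[...,2]
v,u=np.indices(Z.shape)
m=(u>180)&(u<230)&(v>140)&(v<215)&(f.max(2)<90)&(Z>.145)
p=P[m];print(m.sum(),np.percentile(p[:,2],[5,50,95]));q=p[p[:,2]>.15]
x=cv2.minAreaRect((q[:,:2]*1000).astype(np.float32));print(x,cv2.boxPoints(x))
m=(u>185)&(u<250)&(v>135)&(v<205)&(Z>.105)&(Z<.116);q=P[m];print(cv2.minEnclosingCircle((q[:,:2]*1000).astype(np.float32)),m.sum())
"
```

```text
663 [0.15147615 0.15793405 0.15948588]
((597.3657836914062, 273.94482421875), (11.940614700317383, 68.02332305908203), 83.69879913330078) [[562.9043  271.74353]
 [630.5167  264.27765]
 [631.8273  276.14612]
 [564.21484 283.612  ]]
((597.696533203125, 275.046630859375), 34.695159912109375) 1297
```

Call:
{"name": "drive_tool", "arguments": {"increments": [[0.07,-0.5,0,0,0,0],[0.14,-1,0,0,0,0],[0.14,-1,0.4,0,0,0],[0.14,-1,0.4,0,0,0]], "grip": 0.6}}

```text
time: 3.78
tcp_pos: [0.5911, 0.2344, 0.2629]
ee_rot: [0.998, -0.065, -0.002, 0.001]
contact_force: [0.5, -0.8, -0.2]
grip_width: 0.619
finger_force: 0.0
```

Call:
{"name": "drive_tool", "arguments": {"increments": [[0,-0.39,0,0,0,0],[0,-0.39,0.4,0,0,0],[0,-0.39,0.7,0,0,0],[0,-0.39,0.7,0,0,0],[0,-0.39,0.7,0,0,0]]}}

```text
time: 4.4
tcp_pos: [0.5981, 0.2747, 0.1978]
ee_rot: [0.998, -0.065, 0.001, -0.0]
contact_force: [0.5, -0.2, 0.5]
grip_width: 0.599
finger_force: 0.0
```

```bash
python3 -c "
from h import *
s=st();print(np.round(s['joint_pos'],3));inc([.5973,.2743,.133])"
```

```text
t 4.4 tcp [0.5981 0.2747 0.1978] q [ 9.979e-01 -6.470e-02  1.000e-03 -4.000e-04] F [ 0.5 -0.2  0.5] g 0.5993626541861667 0.0
[-0.213  0.436 -0.425  1.632  0.196  1.113 -2.389]
shift units [-0.008  0.006  0.648]
```

Call:
{"name": "drive_tool", "arguments": {"increments": [[0,0,0.3,0,0,0],[0,0,0.5,0,0,0],[0,0,0.65,0,0,0],[0,0,0.65,0,0,0]]}}

```text
time: 4.9
tcp_pos: [0.5966, 0.2751, 0.1299]
ee_rot: [0.998, -0.064, -0.001, 0.0]
contact_force: [0.3, 0.8, -0.6]
grip_width: 0.597
finger_force: 0.0
```

Call:
{"name": "drive_tool", "arguments": {"increments": [[0,0,0,0,0,0],[0,0,0,0,0,0],[0,0,0,0,0,0],[0,0,0,0,0,0],[0,0,0,0,0,0]], "grip": 0, "force": 35}}

```text
time: 5.52
tcp_pos: [0.5969, 0.2753, 0.1306]
ee_rot: [0.998, -0.064, 0.0, -0.0]
contact_force: [-1.7, -0.7, 1.9]
grip_width: 0.126
finger_force: 35.0
```

Call:
{"name": "drive_tool", "arguments": {"increments": [[0,0,-0.1,0,0,0],[0,0,-0.3,0,0,0],[0,0,-0.6,0,0,0],[0,0,-0.9,0,0,0],[0,0,-0.9,0,0,0]]}}

```text
time: 6.15
tcp_pos: [0.5981, 0.2761, 0.2239]
ee_rot: [0.998, -0.064, 0.002, -0.001]
contact_force: [-0.5, 0.6, -5.1]
grip_width: 0.122
finger_force: 35.0
```

```bash
python3 -c "
from h import *
s=st();print(np.round(s['joint_pos'],3));inc([.5865,-.0225,.2])"
```

```text
t 6.15 tcp [0.5981 0.2761 0.2239] q [ 0.9979 -0.064   0.0021 -0.0012] F [-0.5  0.6 -5.1] g 0.12186433299337972 34.987746477127075
[-0.211  0.415 -0.43   1.605  0.185  1.157 -2.381]
shift units [0.266 2.977 0.232]
```

Call:
{"name": "drive_tool", "arguments": {"increments": [[0,0.2,-0.15,0,0,0],[0.03,0.5,-0.15,0,0,0],[0.09,1,-0.15,0,0,0]]}}

```text
time: 6.52
tcp_pos: [0.5923, 0.1745, 0.2352]
ee_rot: [0.998, -0.063, -0.0, -0.0]
contact_force: [0.7, -0.8, -5.2]
grip_width: 0.125
finger_force: 35.0
```

Call:
{"name": "drive_tool", "arguments": {"increments": [[0.04,0.5,0,0,0,0],[0.09,1,0,0,0,0]]}}

```text
time: 6.78
tcp_pos: [0.5884, 0.072, 0.2352]
ee_rot: [0.998, -0.064, -0.0, 0.0]
contact_force: [0.8, -0.2, -5.1]
grip_width: 0.129
finger_force: 35.0
```

Call:
{"name": "drive_tool", "arguments": {"increments": [[0.04,0.4,0,0,0,0],[0.08,0.8,0,0,0,0],[0.08,0.97,0,0,0,0],[0.08,0.97,0.4,0,0,0],[0.08,0.97,0.4,0,0,0]]}}

```text
time: 7.4
tcp_pos: [0.5826, -0.0227, 0.1932]
ee_rot: [0.998, -0.064, -0.003, 0.0]
contact_force: [-0.1, -0.4, -4.8]
grip_width: 0.124
finger_force: 35.0
```

```bash
python3 -c "
from h import *
s=st();print(np.round(s['joint_pos'],3));inc([.5855,-.0225,.1115])"
```

```text
t 7.4 tcp [ 0.5826 -0.0227  0.1932] q [ 0.998  -0.0639 -0.0026  0.    ] F [-0.1 -0.4 -4.8] g 0.1242623836721472 34.98784303665161
[ 0.2    0.312 -0.332  1.808  0.115  1.046 -1.873]
shift units [ 0.033 -0.006  0.816]
```

Call:
{"name": "drive_tool", "arguments": {"increments": [[0.02,0,0.3,0,0,0],[0.03,0,0.6,0,0,0],[0.03,0,0.75,0,0,0],[0.03,0,0.82,0,0,0],[0.03,0,0.82,0,0,0]]}}

```text
time: 8.02
tcp_pos: [0.5881, -0.0228, 0.1141]
ee_rot: [0.998, -0.064, 0.0, -0.0]
contact_force: [1.0, -1.0, -5.4]
grip_width: 0.125
finger_force: 35.0
```

Call:
{"name": "drive_tool", "arguments": {"increments": [[0,0,0.01,0,0,0],[0,0,0.01,0,0,0]]}}

```text
time: 8.28
tcp_pos: [0.5881, -0.023, 0.1131]
ee_rot: [0.998, -0.064, 0.0, -0.0]
contact_force: [-0.1, -0.7, -5.4]
grip_width: 0.12
finger_force: 35.0
```

Still airborne by about 3 mm; lower a bit and release.

Call:
{"name": "drive_tool", "arguments": {"increments": [[0,0,0.015,0,0,0],[0,0,0.03,0,0,0],[0,0,0.03,0,0,0]]}}

```text
time: 8.65
tcp_pos: [0.5879, -0.023, 0.1096]
ee_rot: [0.998, -0.064, 0.0, 0.0]
contact_force: [1.5, -0.5, -3.4]
grip_width: 0.128
finger_force: 35.0
```

Call:
{"name": "drive_tool", "arguments": {"increments": [[0,0,0,0,0,0],[0,0,0,0,0,0],[0,0,0,0,0,0],[0,0,0,0,0,0],[0,0,0,0,0,0]], "grip": 0.6}}

```text
time: 9.28
tcp_pos: [0.5878, -0.0229, 0.1095]
ee_rot: [0.998, -0.064, 0.0, -0.0]
contact_force: [0.5, -0.0, 0.3]
grip_width: 0.593
finger_force: 0.0
```

Call:
{"name": "drive_tool", "arguments": {"increments": [[0,0,-0.2,0,0,0],[0,0,-0.5,0,0,0],[0,0,-1,0,0,0],[0,0,-1,0,0,0]]}}

```text
time: 9.78
tcp_pos: [0.5897, -0.0228, 0.2132]
ee_rot: [0.998, -0.064, 0.003, -0.0]
contact_force: [0.4, -0.1, -0.3]
grip_width: 0.598
finger_force: 0.0
```

Call:
{"name": "drive_tool", "arguments": {"increments": [[0,0,-0.5,0,0,0],[0,0.4,-1,0,0,0],[0,0.8,-1,0,0,0],[0,1,-1,0,0,0],[0,1,-1,0,0,0]]}}

```text
time: 10.4
tcp_pos: [0.5745, -0.123, 0.3085]
ee_rot: [0.998, -0.065, -0.001, -0.0]
contact_force: [0.7, -0.1, -0.8]
grip_width: 0.6
finger_force: 0.0
```

```bash
python3 -c "
from h import *
s=st();print(np.round(s['joint_pos'],3));inc([.5298,-.2922,.3])
s=snap('wrist');cv2.imwrite('pics/w2.png',s['frame']);np.savez('w2.npz',P=cloud(s),f=s['frame'])"
```

```text
t 10.4 tcp [ 0.5745 -0.123   0.3085] q [ 9.979e-01 -6.500e-02 -7.000e-04 -1.000e-04] F [ 0.7 -0.1 -0.8] g 0.5998513345517416 0.0
[ 0.336  0.224 -0.281  1.662  0.064  1.267 -1.658]
shift units [-0.223  1.735  0.085]
```

View pics/w2.png

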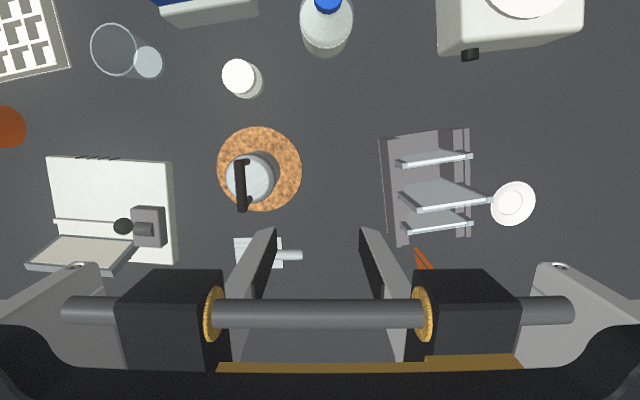

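Call:
{"name": "drive_tool", "arguments": {"increments": [[0,0.2,0,0,0,-0.08],[-0.1,0.5,0,0,0,-0.16],[-0.2,1,0,0,0,-0.24],[-0.2,1,0,0,0,-0.32],[-0.2,1,0,0,0,-0.4]], "grip": 0.4}}

```text
time: 11.08
tcp_pos: [0.5427, -0.2173, 0.3088]
ee_rot: [0.937, 0.351, -0.0, -0.001]
contact_force: [0.7, 0.0, 0.5]
grip_width: 0.399
finger_force: 0.0
```

Call:
{"name": "drive_tool", "arguments": {"increments": [[0,0,0,0,0,-0.08],[0,0,0,0,0,-0.16],[0,0,0,0,0,-0.24],[0,0,0,0,0,-0.32],[0,0,0,0,0,-0.42]]}}

```text
time: 11.7
tcp_pos: [0.543, -0.2166, 0.3089]
ee_rot: [0.705, 0.709, 0.0, -0.001]
contact_force: [0.8, -0.2, 0.0]
grip_width: 0.403
finger_force: 0.0
```

```bash
python3 -c "
from h import *
d=np.load('w2.npz');P=d['P'];f=d['f'].astype(int);Z=P[...,2]
v,u=np.indices(Z.shape)
m=(u>370)&(u<500)&(v>120)&(v<250)&(Z>.146);q=P[m]
print(m.sum(),np.percentile(q[:,2],[5,50,95]),cv2.minAreaRect((q[:,:2]*1000).astype(np.float32)))
s=st();print(np.round(s['joint_pos'],3));M=R.from_quat(s['ee_rot']).as_matrix();print(M.round(3),np.degrees(np.arctan2(M[1,1],M[0,1])));inc([.5298,-.2922,.25])"
```

```text
882 [0.14818476 0.15269197 0.34333079] ((544.30224609375, -245.04031372070312), (194.8227081298828, 33.184696197509766), 76.8639144897461)
t 11.7 tcp [ 0.543  -0.2166  0.3089] q [ 7.053e-01  7.089e-01  2.000e-04 -6.000e-04] F [ 0.8 -0.2  0. ] g 0.40333992707038513 0.0
[ 0.63   0.232 -0.431  1.66   0.1    1.272  0.184]
[[-0.005  1.    -0.001]
 [ 1.     0.005  0.001]
 [ 0.001 -0.001 -1.   ]] 0.2872279386996048
shift units [-0.755 -0.135  0.588]
```

Call:
{"name": "drive_tool", "arguments": {"increments": [[-0.4,-0.08,0,0,0,-0.01],[-0.76,-0.135,0,0,0,-0.01],[-0.76,-0.135,0.4,0,0,-0.01],[-0.76,-0.135,0.9,0,0,-0.01],[-0.76,-0.135,0.9,0,0,-0.01]]}}

```text
time: 12.32
tcp_pos: [0.5274, -0.2922, 0.2162]
ee_rot: [0.7, 0.714, -0.001, -0.003]
contact_force: [0.3, -0.3, 1.1]
grip_width: 0.401
finger_force: 0.0
```

```bash
python3 -c "
from h import *
d=np.load('w2.npz');P=d['P'];Z=P[...,2]
v,u=np.indices(Z.shape)
m=(u>370)&(u<500)&(v>120)&(v<250)&(Z>.146)&(Z<.158);q=P[m]
print(m.sum(),cv2.minAreaRect((q[:,:2]*1000).astype(np.float32)))
inc([.5298,-.2922,.108])
s=snap('wrist');cv2.imwrite('pics/w3.png',s['frame']);np.savez('w3.npz',P=cloud(s),f=s['frame'])
st()"
```

```text
603 ((533.3202514648438, -292.6619567871094), (9.148246765136719, 100.5416030883789), 1.4255988597869873)
shift units [-0.004  0.029  1.081]
t 12.375 tcp [ 0.5287 -0.293   0.2189] q [ 0.7002  0.714  -0.     -0.0015] F [0.5 0.  0.5] g 0.40117560446026684 0.0
```

View pics/w3.png

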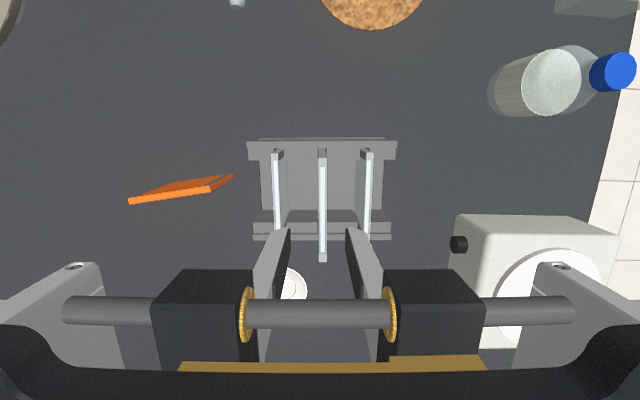

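Call:
{"name": "drive_tool", "arguments": {"increments": [[0,0.03,0.3,0,0,0],[0,0.03,0.6,0,0,0],[0,0.03,0.8,0,0,0],[0,0.03,0.8,0,0,0]]}}

```text
time: 12.88
tcp_pos: [0.5318, -0.2943, 0.1396]
ee_rot: [0.701, 0.713, 0.0, -0.0]
contact_force: [-0.1, -0.2, 0.0]
grip_width: 0.397
finger_force: 0.0
```

Call:
{"name": "drive_tool", "arguments": {"increments": [[0,0,0.15,0,0,0],[0,0,0.29,0,0,0],[0,0,0.29,0,0,0],[0,0,0.29,0,0,0]]}}

```text
time: 13.38
tcp_pos: [0.5318, -0.2947, 0.1107]
ee_rot: [0.701, 0.713, 0.0, 0.0]
contact_force: [0.7, -0.3, 0.3]
grip_width: 0.397
finger_force: 0.0
```

Call:
{"name": "drive_tool", "arguments": {"increments": [[0,0,0,0,0,0],[0,0,0,0,0,0],[0,0,0,0,0,0],[0,0,0,0,0,0]], "grip": 0, "force": 25}}

```text
time: 13.88
tcp_pos: [0.5316, -0.2947, 0.1106]
ee_rot: [0.701, 0.713, 0.0, 0.0]
contact_force: [-0.6, 0.2, 2.1]
grip_width: 0.083
finger_force: 25.0
```

Call:
{"name": "drive_tool", "arguments": {"increments": [[0,0,-0.05,0,0,0],[0,0,-0.1,0,0,0],[0,0,-0.2,0,0,0],[0,0,-0.3,0,0,0],[0,0,-0.3,0,0,0]]}}

```text
time: 14.5
tcp_pos: [0.5322, -0.295, 0.1417]
ee_rot: [0.701, 0.713, 0.0, 0.001]
contact_force: [-0.1, 0.1, -3.2]
grip_width: 0.08
finger_force: 25.0
```

Call:
{"name": "drive_tool", "arguments": {"increments": [[0,0,-0.3,0,0,0],[0,0,-0.6,0,0,0],[0,0,-1,0,0,0],[0,0,-1,0,0,0]]}}

```text
time: 15.0
tcp_pos: [0.5329, -0.2952, 0.2433]
ee_rot: [0.701, 0.713, 0.001, 0.002]
contact_force: [0.6, -0.2, -2.9]
grip_width: 0.079
finger_force: 25.0
```

Call:
{"name": "drive_tool", "arguments": {"increments": [[0.1,0,-0.6,0,0,0],[0.3,0,-0.6,0,0,0],[0.6,0,-0.6,0,0,0],[1,0,-0.6,0,0,0]]}}

```text
time: 15.5
tcp_pos: [0.529, -0.1939, 0.2986]
ee_rot: [0.701, 0.713, -0.0, -0.001]
contact_force: [0.1, 0.3, -3.4]
grip_width: 0.082
finger_force: 25.0
```

Call:
{"name": "drive_tool", "arguments": {"increments": [[0.5,0,0,0,0,0],[1,0,0,0,0,0]]}}

```text
time: 15.75
tcp_pos: [0.5272, -0.0929, 0.2987]
ee_rot: [0.701, 0.713, -0.0, -0.001]
contact_force: [2.1, 0.7, -3.0]
grip_width: 0.082
finger_force: 25.0
```

Call:
{"name": "drive_tool", "arguments": {"increments": [[0.5,0,0,0,0,0],[1,-0.1,0,0,0,0]]}}

```text
time: 16.0
tcp_pos: [0.5155, 0.007, 0.2987]
ee_rot: [0.701, 0.713, -0.0, -0.001]
contact_force: [1.1, 0.8, -2.8]
grip_width: 0.081
finger_force: 25.0
```

Call:
{"name": "drive_tool", "arguments": {"increments": [[0.4,-0.1,0,0,0,0.05],[0.8,-0.2,0,0,0,0.1],[1,-0.3,0,0,0,0.1],[1,-0.3,0,0,0,0.1]]}}

```text
time: 16.5
tcp_pos: [0.4833, 0.1061, 0.2992]
ee_rot: [0.771, 0.637, -0.001, -0.0]
contact_force: [-0.5, -0.8, -2.7]
grip_width: 0.08
finger_force: 25.0
```

```bash
cat > place.py <<'E'
from h import *
import sys
O=np.array([.5389,.2810,0]);X=np.array([-.982,.187,0]);X/=np.linalg.norm(X);Y=np.array([-X[1],X[0],0]);Z=np.array([0,0,1.])
def V(p):p=np.asarray(p)-O;return np.stack([p@X,p@Y,p[...,2]],-1)
def target(g,h,yv=.0025,a=.26):
    up=np.sin(a)*X+np.cos(a)*Z;n=-np.cos(a)*X+np.sin(a)*Z
    p=O+.032*X+.025*Z+(.004+g)*n+h*Z+yv*Y+.0986*up
    return p,np.stack([-Y,np.cross(-up,-Y),-up],1)
def rel(g,h,**k):
    p,M=target(g,h,**k);s=get_state();Rt=R.from_quat(s['ee_rot'])
    print('target',p.round(4),'shift',np.round(Rt.inv().apply(p-s['tcp_pos'])/.1,3),'turn',np.round((Rt.inv()*R.from_matrix(M)).as_rotvec()/np.radians(120),4))
E
python3 -c "
from place import *
d=np.load('w1.npz');P=d['P'];v,u=np.indices(P.shape[:2])
for n in('w1','w2'):
    P=V(np.load(n+'.npz')['P']);m=(abs(P[...,1])<.06)&(P[...,2]>.04)&(P[...,2]<.095)&(P[...,0]>.03)&(P[...,0]<.06);q=P[m]
    if m.sum()>30:
        A=np.c_[np.ones(len(q)),q[:,2],q[:,1]];c=np.linalg.lstsq(A,q[:,0],rcond=None)[0];print(n,m.sum(),'foot x',c[0]+c[1]*.025,'slope',c[1],'yaw',c[2])
    t=P[(P[...,2]>.09)&(P[...,2]<.108)&(P[...,0]>.045)&(P[...,0]<.08)&(abs(P[...,1])<.09)];print('y ext',np.percentile(t[:,1],[1,99]))
s=st();print(np.round(s['joint_pos'],3));rel(.006,.06)"
```

```text
w1 1291 foot x 0.027531326477510797 slope 0.27318480128934697 yaw 0.004636615972403132
y ext [-0.075269    0.07264424]
w2 1494 foot x 0.02828858326786224 slope 0.264422003595384 yaw 0.006523950064513275
y ext [-0.07640849  0.07380337]
t 16.5 tcp [0.4833 0.1061 0.2992] q [ 7.706e-01  6.373e-01 -6.000e-04 -4.000e-04] F [-0.5 -0.8 -2.7] g 0.07984126787124475 24.997741878032684
[ 0.27   0.096 -0.652  1.845  0.061  1.222 -0.589]
target [0.4916 0.2875 0.1829] shift [ 1.798 -0.257  1.163] turn [-0.1248  0.0002 -0.0002]
```

Call:
{"name": "drive_tool", "arguments": {"increments": [[0.4,-0.1,0,0,0,0],[0.9,-0.2,0,0,0,0],[0.9,-0.2,0,0,0,0]]}}

```text
time: 16.88
tcp_pos: [0.4814, 0.1995, 0.2994]
ee_rot: [0.77, 0.638, -0.0, -0.001]
contact_force: [0.2, -1.1, -1.9]
grip_width: 0.087
finger_force: 25.0
```

Call:
{"name": "drive_tool", "arguments": {"increments": [[0.5,-0.1,0,-0.04,0,0],[0.9,-0.1,0.2,-0.08,0,0],[0.9,-0.1,0.5,-0.125,0,0],[0.9,-0.1,0.5,-0.125,0,0]]}}

```text
time: 17.38
tcp_pos: [0.4875, 0.2856, 0.2477]
ee_rot: [0.764, 0.632, 0.081, 0.101]
contact_force: [-0.2, -0.3, -1.5]
grip_width: 0.083
finger_force: 25.0
```

```bash
sed -i 's/^def V/O=O-.0035*X\ndef V/' place.py
python3 -c "
from place import *
s=st();print(np.round(s['joint_pos'],3));rel(.006,.03);rel(.006,0)"
```

```text
t 17.375 tcp [0.4875 0.2856 0.2477] q [0.7643 0.6318 0.0807 0.1008] F [-0.2 -0.3 -1.5] g 0.08296566107284752 24.999732077121735
[-0.089  0.178 -0.769  1.919  0.415  1.001 -1.24 ]
target [0.495  0.2868 0.1529] shift [ 0.03  -0.174  0.935] turn [-0.0005  0.0021 -0.0003]
target [0.495  0.2868 0.1229] shift [ 0.031 -0.251  1.225] turn [-0.0005  0.0021 -0.0003]
```

Call:
{"name": "drive_tool", "arguments": {"increments": [[0.03,-0.17,0.1,0,0.002,0],[0.03,-0.17,0.4,0,0.002,0],[0.03,-0.17,0.7,0,0.002,0],[0.03,-0.17,0.93,0,0.002,0],[0.03,-0.17,0.93,0,0.002,0]]}}

```text
time: 18.0
tcp_pos: [0.4984, 0.2864, 0.1553]
ee_rot: [0.766, 0.63, 0.083, 0.099]
contact_force: [-0.4, -0.2, -1.2]
grip_width: 0.086
finger_force: 25.0
```

```bash
python3 -c "
from place import *
st();rel(.006,.0)
a=snap('scene');b=snap('wrist')
A=cv2.resize(a['frame'][220:340,330:490],None,fx=4,fy=4);cv2.imwrite('pics/c4.png',np.vstack([A[:, :640],])[:480]);cv2.imwrite('pics/w4.png',b['frame'])
for s in(a,b):
    P=V(cloud(s));
    for z in (.06,.08,.10,.12,.14):
        m=(abs(P[...,1])<.045)&(abs(P[...,2]-z)<.004)&(P[...,0]>-.0)&(P[...,0]<.09);x=P[m][:,0];print(z,m.sum(),np.percentile(x,[5,50,95]).round(4) if m.sum()>5 else '')
"
```

```text
t 18.0 tcp [0.4984 0.2864 0.1553] q [0.7658 0.6299 0.0828 0.0991] F [-0.4 -0.2 -1.2] g 0.08579551368254863 24.9996355175972
target [0.495  0.2868 0.1229] shift [-0.003 -0.115  0.305] turn [-0.0005 -0.0002 -0.0029]
0.06 19 [0.014  0.0149 0.017 ]
0.08 67 [0.016  0.0191 0.022 ]
0.1 72 [0.0225 0.0248 0.0621]
0.12 71 [0.0275 0.0295 0.0318]
0.14 78 [0.0323 0.0352 0.0379]
0.06 65 [0.0397 0.041  0.0696]
0.08 60 [0.045  0.0459 0.0469]
0.1 1632 [0.0518 0.0595 0.0656]
0.12 0 
0.14 0
```

View pics/c4.png

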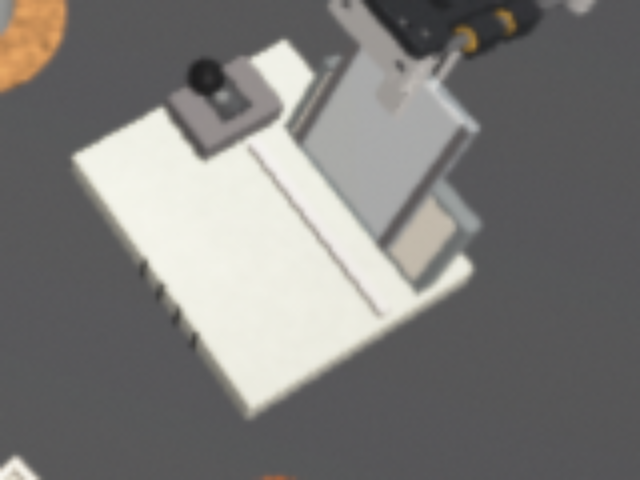

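```bash
python3 -c "
from place import *
P=V(cloud(snap('scene')))
for z in (.08,.10,.12):
    xf=.0149+(z-.06)*.266
    m=(abs(P[...,2]-z)<.01)&(abs(P[...,0]-.0149-(P[...,2]-.06)*.266)<.006)&(abs(P[...,1])<.09);y=P[m][:,1];print(z,m.sum(),y.min().round(4),y.max().round(4))
"
```

```text
0.08 191 -0.0516 0.0483
0.1 192 -0.0519 0.0481
0.12 208 -0.0522 0.0493
```

Call:
{"name": "drive_tool", "arguments": {"increments": [[0,-0.06,0.08,0,0,-0.003],[0,-0.115,0.15,0,0,-0.003],[0,-0.115,0.22,0,0,-0.003],[0,-0.115,0.27,0,0,-0.003],[0,-0.115,0.27,0,0,-0.003]]}}

```text
time: 18.77
tcp_pos: [0.4935, 0.2892, 0.1268]
ee_rot: [0.763, 0.633, 0.084, 0.1]
contact_force: [0.0, 0.5, -2.0]
grip_width: 0.081
finger_force: 25.0
```

```bash
python3 -c "
from place import *
st();rel(.006,.0);rel(.002,0)"
```

```text
t 18.775 tcp [0.4935 0.2892 0.1268] q [0.7629 0.6333 0.084  0.0995] F [ 0.   0.5 -2. ] g 0.08063415747899434 24.99956578016281
target [0.495  0.2868 0.1229] shift [-0.021  0.009  0.043] turn [ 0.0006 -0.0014  0.0013]
target [0.4912 0.2875 0.1218] shift [-0.021 -0.031  0.043] turn [ 0.0006 -0.0014  0.0013]
```

Go down in 1–2 mm steps watching the force.

Call:
{"name": "drive_tool", "arguments": {"increments": [[-0.01,0,0.01,0,0,0],[-0.02,0,0.02,0,0,0],[-0.02,0,0.03,0,0,0],[-0.02,0,0.03,0,0,0]]}}

```text
time: 19.27
tcp_pos: [0.494, 0.2872, 0.1243]
ee_rot: [0.763, 0.633, 0.084, 0.1]
contact_force: [0.6, 0.3, -2.9]
grip_width: 0.087
finger_force: 25.0
```

Call:
{"name": "drive_tool", "arguments": {"increments": [[0,0,0.01,0,0,0],[0,0,0.015,0,0,0],[0,0,0.015,0,0,0]]}}

```text
time: 19.65
tcp_pos: [0.4943, 0.2871, 0.1228]
ee_rot: [0.763, 0.633, 0.084, 0.1]
contact_force: [0.3, 0.2, -3.0]
grip_width: 0.083
finger_force: 25.0
```

```bash
python3 -c "
from place import *
st();rel(.002,0)"
```

```text
t 19.65 tcp [0.4943 0.2871 0.1228] q [0.7628 0.6333 0.0843 0.0996] F [ 0.3  0.2 -3. ] g 0.08279775723067247 24.999545216560364
target [0.4912 0.2875 0.1218] shift [-0.002 -0.032  0.002] turn [ 0.0008 -0.0015  0.0013]
```

Call:
{"name": "drive_tool", "arguments": {"increments": [[0,-0.01,0.01,0,0,0],[0,-0.02,0.015,0,0,0],[0,-0.03,0.02,0,0,0],[0,-0.03,0.02,0,0,0]]}}

```text
time: 20.15
tcp_pos: [0.493, 0.2878, 0.121]
ee_rot: [0.763, 0.633, 0.085, 0.1]
contact_force: [2.1, -1.2, 7.7]
grip_width: 0.085
finger_force: 25.0
```

Call:
{"name": "drive_tool", "arguments": {"increments": [[0,0,0.01,0,0,0],[0,0,0.02,0,0,0],[0,0,0.02,0,0,0]]}}

```text
time: 20.52
tcp_pos: [0.4935, 0.2889, 0.1206]
ee_rot: [0.763, 0.633, 0.086, 0.1]
contact_force: [-8.2, -3.1, 30.1]
grip_width: 0.08
finger_force: 25.0
```

Call:
{"name": "drive_tool", "arguments": {"increments": [[0,0,-0.022,0,0,0],[0,0,-0.022,0,0,0],[0,0,-0.022,0,0,0]]}}

```text
time: 20.9
tcp_pos: [0.4921, 0.288, 0.1208]
ee_rot: [0.763, 0.633, 0.085, 0.1]
contact_force: [-3.4, -0.8, 9.5]
grip_width: 0.088
finger_force: 25.0
```

Call:
{"name": "drive_tool", "arguments": {"increments": [[0,0,0,0,0,0],[0,0,0,0,0,0],[0,0,0,0,0,0],[0,0,0,0,0,0]], "grip": 0.4}}

```text
time: 21.4
tcp_pos: [0.4919, 0.2876, 0.1202]
ee_rot: [0.763, 0.633, 0.084, 0.1]
contact_force: [-0.1, 0.4, -0.1]
grip_width: 0.397
finger_force: 0.0
```

```bash
python3 -c "
from place import *
st()
a=snap('scene');P=V(cloud(a));cv2.imwrite('pics/c5.png',cv2.resize(a['frame'][220:340,330:490],None,fx=4,fy=4))
for z in (.06,.08,.10,.12,.14):
    m=(abs(P[...,1])<.045)&(abs(P[...,2]-z)<.004)&(P[...,0]>-.0)&(P[...,0]<.09);x=P[m][:,0];print(z,m.sum(),np.percentile(x,[5,50,95]).round(4) if m.sum()>5 else '')
"
```

```text
t 21.4 tcp [0.4919 0.2876 0.1202] q [0.7628 0.6333 0.0842 0.0996] F [-0.1  0.4 -0.1] g 0.3970795612470307 0.0
0.06 73 [0.0279 0.0304 0.0331]
0.08 70 [0.0343 0.0369 0.0394]
0.1 66 [0.041  0.0436 0.0458]
0.12 64 [0.0468 0.0501 0.053 ]
0.14 58 [0.0232 0.0554 0.0596]
```

View pics/c5.png

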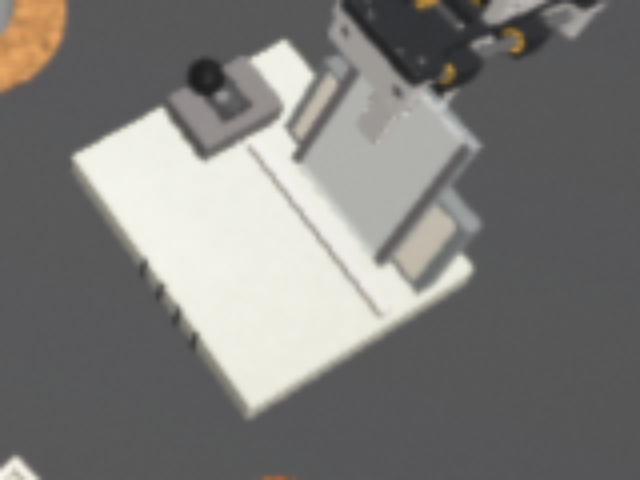

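Call:
{"name": "drive_tool", "arguments": {"increments": [[0,0,-0.2,0,0,0],[0,0,-0.4,0,0,0],[0,0,-0.7,0,0,0],[0,0,-1,0,0,0],[0,0,-1,0,0,0]]}}

```text
time: 22.08
tcp_pos: [0.4668, 0.293, 0.2191]
ee_rot: [0.763, 0.633, 0.086, 0.1]
contact_force: [-0.5, 0.1, -0.4]
grip_width: 0.4
finger_force: 0.0
```

Call:
{"name": "drive_tool", "arguments": {"increments": [[0,0,-0.3,0.06,0,0],[-0.3,0.3,-0.3,0.124,0,0],[-0.6,0.6,-0.3,0.124,0,0],[-0.6,0.6,-0.3,0.124,0,0]], "grip": 0, "force": 10}}

```text
time: 22.58
tcp_pos: [0.5068, 0.2204, 0.2604]
ee_rot: [0.771, 0.637, 0.001, 0.0]
contact_force: [-1.0, 0.8, -0.4]
grip_width: 0.021
finger_force: 0.0
```

```bash
python3 -c "
from place import *
s=st();print(np.round(s['joint_pos'],3));p=O-.068*X+.105*Y;p[2]=.2;print(p);inc(p)
w=snap('wrist');P=V(cloud(w));f=w['frame'].astype(int)
m=(abs(P[...,1]-.105)<.03)&(P[...,2]>.088)&(P[...,2]<.12)&(abs(P[...,0])<.06)&(f.max(2)<80);q=P[m];print(m.sum(),q.min(0),q.max(0))
a=V(cloud(snap('scene')));g=[]
for z in (.06,.08,.10,.12,.14):
    m=(abs(a[...,1])<.045)&(abs(a[...,2]-z)<.004)&(a[...,0]>-.0)&(a[...,0]<.09);x=a[m][:,0];print(z,m.sum(),np.median(x).round(4))
"
```

```text
t 22.575 tcp [0.5068 0.2204 0.2604] q [7.712e-01 6.366e-01 1.000e-03 1.000e-04] F [-1.   0.8 -0.4] g 0.021222666059691312 0.0
[ 0.104  0.252 -0.742  1.782  0.184  1.176 -0.884]
[0.58949589 0.1644783  0.2       ]
shift units [-0.393  0.917  0.605]
297 [-0.03472653  0.09016804  0.10171874] [-0.01110071  0.11452497  0.11685841]
0.06 72 0.0302
0.08 71 0.0369
0.1 70 0.0431
0.12 75 0.05
0.14 72 0.0565
```

Call:
{"name": "drive_tool", "arguments": {"increments": [[-0.2,0.45,0,0,0,0],[-0.38,0.93,0,0,0,0],[-0.38,0.93,0.4,0,0,0],[-0.38,0.93,0.9,0,0,0],[-0.38,0.93,0.9,0,0,0]]}}

```text
time: 23.3
tcp_pos: [0.5867, 0.1701, 0.1683]
ee_rot: [0.769, 0.64, -0.001, -0.001]
contact_force: [0.0, -0.2, 0.8]
grip_width: 0.0
finger_force: 0.0
```

Call:
{"name": "drive_tool", "arguments": {"increments": [[0,0,0.3,0,0,0],[0,0,0.6,0,0,0],[0,0,0.74,0,0,0],[0,0,0.74,0,0,0]]}}

```text
time: 23.8
tcp_pos: [0.5896, 0.1704, 0.0981]
ee_rot: [0.769, 0.639, 0.002, -0.0]
contact_force: [-0.2, 0.5, -0.2]
grip_width: 0.006
finger_force: 0.0
```

```bash
python3 -c "
from place import *
s=st();print('V',V(s['tcp_pos']).round(4));p=O-.0*X+.1035*Y;p[2]=.097;inc(p)"
```

```text
t 23.8 tcp [0.5896 0.1704 0.0981] q [ 0.7691  0.6392  0.0017 -0.    ] F [-0.2  0.5 -0.2] g 0.005920484260623425 0.0
V [-0.067   0.0992  0.0981]
shift units [-0.04 -0.67  0.01]
```

Call:
{"name": "drive_tool", "arguments": {"increments": [[-0.04,-0.12,0.01,0,0,0],[-0.04,-0.25,0.01,0,0,0],[-0.04,-0.38,0.01,0,0,0],[-0.04,-0.5,0.01,0,0,0]]}}

```text
time: 24.3
tcp_pos: [0.5393, 0.1753, 0.0975]
ee_rot: [0.769, 0.639, 0.002, 0.001]
contact_force: [1.4, 0.5, 0.4]
grip_width: 0.002
finger_force: 0.7
```

Call:
{"name": "drive_tool", "arguments": {"increments": [[0,-0.06,0,0,0,0],[0,-0.12,0,0,0,0],[0,-0.17,0,0,0,0],[0,-0.17,0,0,0,0]]}}

```text
time: 24.8
tcp_pos: [0.5225, 0.1781, 0.0961]
ee_rot: [0.769, 0.639, 0.001, -0.0]
contact_force: [-0.2, 0.7, -0.2]
grip_width: 0.01
finger_force: 0.0
```

```bash
python3 -c "
from place import *
s=st();print('V',V(s['tcp_pos']).round(4))
a=snap('scene');cv2.imwrite('pics/c6.png',cv2.resize(a['frame'][200:340,310:490],None,fx=4,fy=4))"
```

```text
t 24.8 tcp [0.5225 0.1781 0.0961] q [ 7.692e-01  6.390e-01  1.300e-03 -1.000e-04] F [-0.2  0.7 -0.2] g 0.00979272028215575 0.0
V [0.0003 0.1041 0.0961]
```

View pics/c6.png

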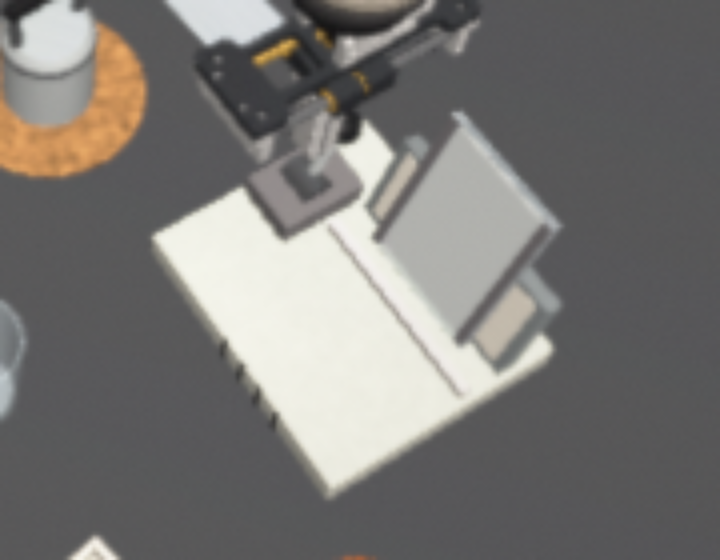

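Call:
{"name": "drive_tool", "arguments": {"increments": [[0,-0.03,0,0,0,0],[0,-0.06,0,0,0,0],[0,-0.06,0,0,0,0]]}}

```text
time: 25.22
tcp_pos: [0.5169, 0.1793, 0.0963]
ee_rot: [0.769, 0.639, 0.002, 0.0]
contact_force: [0.0, 0.4, 0.1]
grip_width: 0.004
finger_force: 0.0
```

Call:
{"name": "drive_tool", "arguments": {"increments": [[0,-0.03,0,0,0,0],[0,-0.05,0,0,0,0],[0,-0.05,0,0,0,0]]}}

```text
time: 25.6
tcp_pos: [0.515, 0.1798, 0.0973]
ee_rot: [0.77, 0.638, 0.004, 0.001]
contact_force: [13.8, -3.7, 0.7]
grip_width: 0.004
finger_force: 6.1
```

Lever is on its stop (14 N). Back off, rise, and verify.

Call:
{"name": "drive_tool", "arguments": {"increments": [[0,0.2,0,0,0,0],[0,0.4,0,0,0,0],[0,0.4,-0.5,0,0,0],[0,0.4,-1,0,0,0],[0,0.4,-1,0,0,0]]}}

```text
time: 26.22
tcp_pos: [0.5528, 0.1735, 0.1998]
ee_rot: [0.769, 0.639, 0.004, 0.001]
contact_force: [-1.3, -0.0, -0.9]
grip_width: 0.007
finger_force: 0.0
```

Call:
{"name": "drive_tool", "arguments": {"increments": [[-0.4,0,-0.5,0,0,0],[-0.8,0,-0.8,0,0,0],[-1,0,-0.8,0,0,0],[-1,0,-0.8,0,0,0],[-1,0,-0.8,0,0,0]]}}

```text
time: 26.85
tcp_pos: [0.5324, 0.0749, 0.2754]
ee_rot: [0.769, 0.639, 0.001, -0.0]
contact_force: [-0.1, 0.8, 0.4]
grip_width: 0.004
finger_force: 0.0
```

```bash
python3 -c "
from place import *
s=st()
a=snap('scene');cv2.imwrite('pics/c7.png',a['frame'])
P=V(cloud(a));f=a['frame'].astype(int)
m=(abs(P[...,1]-.105)<.03)&(P[...,2]>.09)&(P[...,2]<.12)&(abs(P[...,0])<.06)&(f.max(2)<80);q=P[m];print(m.sum(),q.min(0) ,q.max(0))
for z in (.06,.10,.14):
    m=(abs(P[...,1])<.045)&(abs(P[...,2]-z)<.004)&(P[...,0]>-.0)&(P[...,0]<.09);print(z,m.sum(),np.median(P[m][:,0]).round(4))
"
```

```text
t 26.85 tcp [0.5324 0.0749 0.2754] q [ 7.691e-01  6.391e-01  1.400e-03 -4.000e-04] F [-0.1  0.8  0.4] g 0.004116164200943976 0.0
63 [0.01584373 0.09207564 0.09685276] [0.0391491  0.11528362 0.11685086]
0.06 76 0.0302
0.1 67 0.0434
0.14 87 0.0564
```

View pics/c7.png

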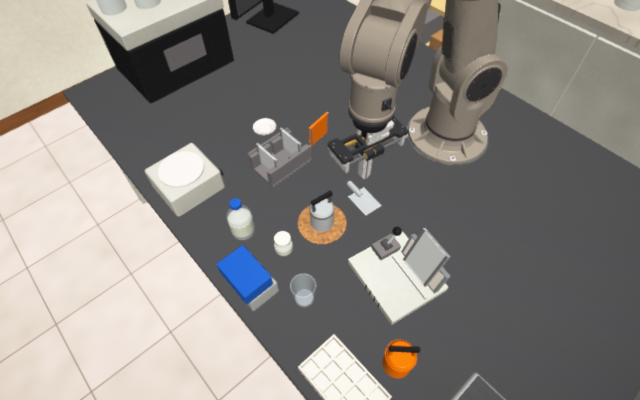

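The canister stands on the mat (px 322,215). The plate leans on the panel (425,258). The lever ball is at viewer x ≈ +28 mm, so the lamp is on. The short plates and bystanders are in place.

```bash
python3 -c "
from h import *
print(r.job_done())"
```

```text
the job is handed in; nothing more can be done
None
```

I handed the job in at about 27 s of the 72 s allowed: the canister is upright on the mat, the tall plate leans on the viewer panel, the lamp lever is pushed fully on, and nothing else looked moved in the last picture; the hand-in call returned no verdict.

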